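# Tighten the turnbuckle of a stud bonding clamp

## Task

The road stud standing in the clamp has just been bonded and must be held while it sets. Turn the brass turnbuckle body by its ball-ended spokes, the top spoke going over towards the stud (towards you), until both blue jaws have drawn in and both sprung pads are pressed well back against the stud, then let go. Leave the stud flat on the clamp's base plate and do not disturb the other things on the bench.

Things in the scene. Friction and masses are not known exactly. Their poses are not given: they have to be found in the camera images.
- fixture: Clamp on a grey base plate 345 x 290 x 12 mm; origin on the bench under the turnbuckle hub; x level from hub to stud (roughly towards the robot), y along the turnbuckle axis. Plate spans x -83 to 263, y -145 to 145 mm. Two aluminium saddles at y = +-40 mm (12 thick) carry the body; blue jaws with upright lugs (34 mm in x) at x = 0, y = +-97 to 113 mm when open. Saddle and lug tops at z = 104 mm
- hub (a point): Centre of the spoked hub of the level brass turnbuckle body (112 mm long along y), on its axis, 85 mm above the bench; axes as the clamp's, fixed to the clamp (does not turn with the body). Here four 9 mm steel spokes stand out square to the axis, 90 degrees apart, each with a 20 mm ball, its centre 60 mm from the axis; one ball is red, three black
- turnbuckle (a joint): Body angle (rad); 0: red ball straight up; grows (tightens) as the upper spoke goes over towards the stud. A spoke at angle a has its ball 60 sin(a) mm along x and 60 cos(a) mm above the hub; a = this value + 0, 90, 180, 270 degrees. Each jaw moves in 5 mm per rad. Stays where left (friction 0.3 N m). Starts 0 to 0.9; pads meet a centred stud at about 2.4; stops at -0.6 and 4.4
- pad_a (a joint): how far the sprung rubber-faced pad of the jaw on the +y side of the clamp is pushed back into its jaw (m): 0 free, 0.010 fully in; spring 1.5 N per mm; 3 mm or more on both sides counts as well pressed. Stud centred, it reads about 0.005*(turnbuckle - 2.4)
- pad_b (a joint): the same for the jaw on the -y side
- nest (a point): point on top of the base plate, half-way between the jaws, where the stud's underside is centred when clamped; 150 mm along x from the hub and 12 mm above the bench; same axes as the hub
- stud_mid (a point): centre of the grey fluted road stud with its clear top, 128 mm across and 47 mm tall, this point 23.5 mm above its underside; stands loose on the base plate between the pads; about 0.4 kg
- bottle_mid (a point): white silicone oil bottle with an orange cap, 38 mm across, 105 mm tall, standing on the bench left of the clamp; this point is half-way up. To be left alone
- tray_mid (a point): small black tray of brass inserts, 62 x 90 x 22 mm, this point half-way up. To be left alone
- brush: flat dusting brush with a wooden handle, 24 x 168 x 10 mm, lying on the bench to the right; origin under its middle. To be left alone

How it is judged:
By the outcome, as a careful person would: the job done as asked, in the order asked, and still so for the second after the job is handed in, with the robot touching nothing.
It also fails if it takes over 69 s, if anything falls off the work surface, if the arm or the gripper's body presses on something with over 40 N, if the wrist force passes 120 N, or if a joint passes its speed limit or range.

## Robot

A 6-joint arm with a two-finger parallel gripper is mounted at the origin on a cart in front of the work surface, level with it; the furniture and walls round the work are solid. World frame = base frame: x ahead of the robot, y to its left, z up, the work surface at z = 0. Lengths are in m, angles in rad, forces in N, time in s.
With the tool pointing down it reaches from about 0.275 to 0.75 m from the base axis. Payload 10.2 kg.
Tool frame: the origin (TCP) lies midway between the tips of the shut fingers; the grasp point (between the pads) lies 19 mm behind it (env.hold_point_z is the distance from the TCP to the grasp point, in m); x points along the fingers, z is the direction in which the jaws open and shut, and the axes are right-handed (so a half turn about x gives the same grasp; the last joint's range is limited). The gripper opens to 85 mm and grips with 20 to 120 N. Pads are 22 mm wide; open, the fingers measure 114 mm over their backs; the gripper's body (76 mm by 85 mm) begins 54 mm behind the grasp point. The pads swing forward as they close: fully open they stand 13 mm farther back than shut.
Start: joints at [-1.331, 0.313, 1.498, -0, 1.331, -0.223], TCP at [0.234, -0.47, 0.231] pointing down, gripper open.
Joint ranges: [-2.94, 2.94], [-0.97, 2.17], [0.19, 2.56], [-1.23, 4.37], [0.02, 3.11], [-2.88, 2.88]. Speed limits (rad/s): [2.39, 2.39, 3.01, 3.14, 3.14, 3.14].

## Interface

Orientations are given as a unit quaternion [x, y, z, w].
In Python, from bench import env, kinematics, monitor, eyes, job gives the robot as it stands. The module is installed in compiled form; this text tells all that it offers. Calls block until the motion is done:
- env.reach(position, orientation): joint-space move of the TCP to a pose.
- env.movel(position, velocity=0.15, frame=None, guard=None): straight line of the TCP; frame=None keeps the orientation; velocity is the mean speed in m/s. With guard (N) it stops when the force on the tool has changed by that much, and returns True; else False.
- env.set_joints(angles): joint-space move.
- env.release() and env.close_gripper(effort=None): open the fingers fully, or close them until they stop; effort is the grip in N (None keeps the last).
- env.hold(seconds).
- kinematics.ik(position, orientation): joint angles nearest the present ones, or None.
- monitor.sense(): the state.
- eyes.grab_frame(name): name is "scene" or "top" or "wrist"; returns a dict with "frame" (480x640x3 uint8, red, green, blue), "mtx" (3x3 intrinsics, pixels), "view" (4x4, takes a point from world to camera coordinates). Camera axes: x right, y down, z forward; pixel columns grow to the right and rows downward; lengths in m; the calibration is good to about 2 mm. A picture is of the moment at which its call begins. There is no depth.
A pose or a line that the arm cannot do raises env.MotionError and nothing moves.
- job.hand_in(): hands the job in, once; it reports no verdict.
The state is a dict: "clock": time; "joints": joint angles; "qvel": joint speeds; "joint_efforts": joint torques, N m; "position": TCP position; "ee_rot": TCP orientation; "contact_force": force on the tool from outside, world axes, zero at the start; "ft_torque": the same for the moment, N m; "finger_gap": opening from 0.0 (shut) to 1.0 (fully open).
Only numpy, scipy, OpenCV 4.12 (cv2) and the standard library are available. Lean on these libraries where they do the work, as an engineer would, in place of code of your own. Each camera call takes 0.05 s, during which the arm holds its last target.

## Working session

There is one attempt and no reset: what is moved stays moved. The work goes in short steps, each a Python script; the robot and the scene stay as the last script left them, time stands still between calls to the robot, and variables do not carry over. Pictures are saved under pics/ and viewed, and the job is handed in when it is done.

```bash
mkdir -p pics
python3 - <<'E'
from bench import env, kinematics, monitor, eyes, job
import cv2,numpy as np
s=monitor.sense();print(s)
for n in("scene","top","wrist"):
    f=eyes.grab_frame(n);cv2.imwrite(f"pics/a_{n}.png",f["frame"][...,::-1]);np.savez(f"pics/a_{n}.npz",**f);print(n,f["mtx"].round(1).tolist(),f["view"].round(3).tolist())
E
```

```text
{'clock': 0.0, 'joints': array([-1.33138961e+00,  3.13457425e-01,  1.49842527e+00, -2.23123473e-05,
        1.33097842e+00, -2.23354909e-01]), 'qvel': array([ 0.00021443, -0.00018028,  0.00119103, -0.00024699,  0.00119991,
        0.0010643 ]), 'joint_efforts': array([ 3.34815013e-04, -4.12267613e+01, -2.59744012e+01, -1.80356988e-04,
        4.08674794e-03,  1.43564034e-05]), 'position': array([ 0.23431589, -0.46953229,  0.23073572]), 'ee_rot': array([ 0.37232188,  0.60166211, -0.37170369,  0.60101206]), 'contact_force': array([-0.07038409,  0.27011652,  0.34454584]), 'ft_torque': array([-0.01559397, -0.03377188,  0.01475725]), 'finger_gap': 1.0012381750486516}
scene [[537.9, 0.0, 315.9], [0.0, 537.9, 233.2], [0.0, 0.0, 1.0]] [[-0.434, -0.901, 0.006, 0.208], [-0.587, 0.278, -0.76, 0.386], [0.683, -0.333, -0.65, 1.273], [0.0, 0.0, 0.0, 1.0]]
top [[613.0, 0.0, 313.0], [0.0, 613.0, 227.3], [0.0, 0.0, 1.0]] [[-0.028, -0.999, -0.016, 0.018], [-0.998, 0.029, -0.053, 0.504], [0.054, 0.015, -0.998, 1.58], [0.0, 0.0, 0.0, 1.0]]
wrist [[356.2, 0.0, 321.3], [0.0, 356.2, 232.8], [0.0, 0.0, 1.0]] [[0.447, -0.895, -0.001, -0.524], [-0.851, -0.425, 0.309, -0.04], [-0.277, -0.137, -0.951, 0.38], [0.0, 0.0, 0.0, 1.0]]
```

View pics/a_scene.png

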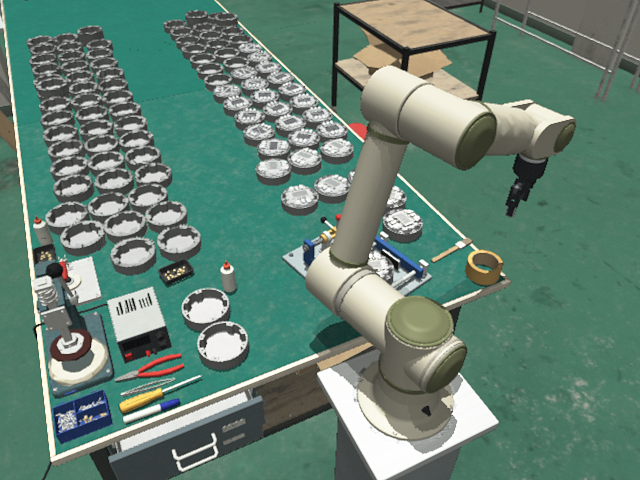

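View pics/a_top.png

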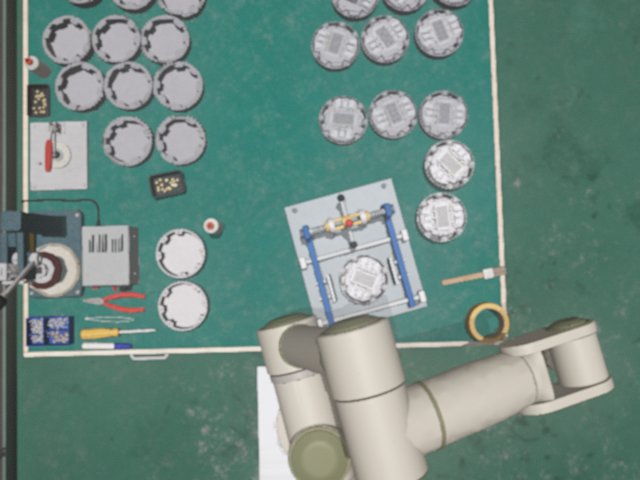

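Run:
```python
import cv2,numpy as np
f=np.load("pics/a_top.npz")["frame"];c=f[170:330,270:450]
cv2.imwrite("pics/crop.png",cv2.resize(c,None,fx=4.4,fy=3.7*1.0 and 3.75,interpolation=cv2.INTER_CUBIC)[...,::-1])
```

```text
(no output)
```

View pics/crop.png

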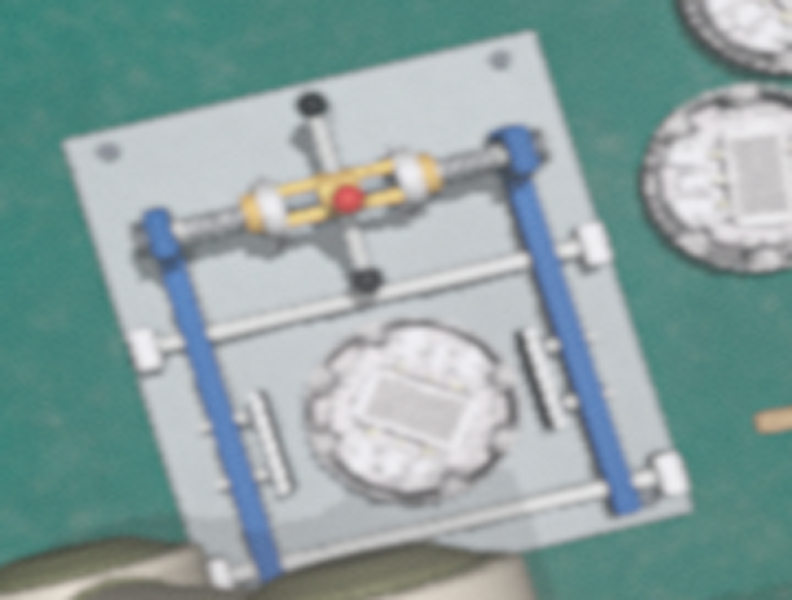

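View pics/a_wrist.png

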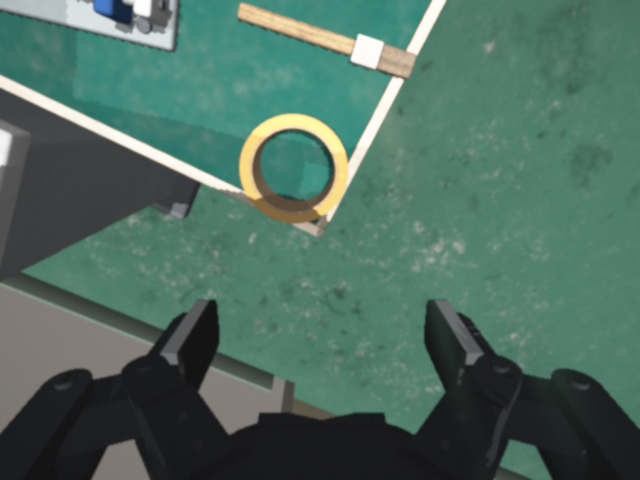

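```bash
cat > h.py <<'E'
import numpy as np,cv2
from scipy.spatial.transform import Rotation as R
def ray(f,uv):
    V=f["view"];d=np.linalg.inv(f["mtx"])@[*uv,1];return -V[:3,:3].T@V[:3,3],V[:3,:3].T@d
def onz(f,uv,z):
    o,d=ray(f,uv);return o+d*(z-o[2])/d[2]
def proj(f,p):
    q=f["view"][:3,:3]@p+f["view"][:3,3];q=f["mtx"]@q;return q[:2]/q[2]
def blobs(m,amin):
    n,l,st,c=cv2.connectedComponentsWithStats(m.astype(np.uint8));return [(st[i][4],c[i].round(1)) for i in range(1,n) if st[i][4]>=amin]
E
python3 - <<'E'
from h import *
f=dict(np.load("pics/a_top.npz"))
fr=f["frame"].astype(int);r,g,b=fr[...,0],fr[...,1],fr[...,2]
roi=np.zeros(r.shape,bool);roi[170:330,270:430]=1
print("red",blobs(roi&(r>150)&(g<90)&(b<90),5))
print("blk",blobs(roi&(r<70)&(g<70)&(b<70),8))
print("blue",blobs(roi&(b>120)&(r<90)&(b-g>45),20))
print("brass",blobs(roi&(r-b>60)&(g>130),5))
cp=lambda u,v:(270+(u+.5)/4.4-.5,170+(v+.5)/3.75-.5)
A,B,C=[onz(f,cp(*p),.012) for p in((65,142),(535,32),(690,512))]
print(A,B,C,np.linalg.norm(A-B),np.linalg.norm(B-C))
# plate corners: A=(-83,+145) B=(-83,-145) C=(263,-145)
L=np.array([[-.083,.145],[-.083,-.145],[.263,-.145]]);W=np.array([A,B,C])[:,:2]
rot=(lambda a,b:np.arctan2((a[:,0]*b[:,1]-a[:,1]*b[:,0]).sum(),(a*b).sum()))(L-L.mean(0),W-W.mean(0))
Rm=np.array([[np.cos(rot),-np.sin(rot)],[np.sin(rot),np.cos(rot)]]);t=W.mean(0)-Rm@L.mean(0)
print("yaw",rot,"hub",t,"res",W-(L@Rm.T+t))
for n,p in(("far",(312,103)),("near",(367,281))):
    print(n,Rm.T@(onz(f,cp(*p),.085)[:2]-t))
print("red",Rm.T@(onz(f,cp(349,198),.143)[:2]-t))
print("stud",Rm.T@(onz(f,cp(412,408),.045)[:2]-t))
E
```

```text
red []
blk []
blue [(np.int32(35), array([306. , 231.9])), (np.int32(21), array([329.2, 316.2]))]
brass [(np.int32(117), array([344.5, 220.1])), (np.int32(20), array([367.4, 215.6])), (np.int32(24), array([356.6, 222.3])), (np.int32(24), array([326.6, 226.2]))]
[0.55763156 0.07662728 0.012     ] [ 0.62621636 -0.20391854  0.012     ] [ 0.2921127  -0.28301838  0.012     ] 0.28880760571156566 0.3433395312188433
yaw -1.6748334217960628 hub [ 0.54341667 -0.10963077] res [[-0.13862061  0.11876501]
 [ 0.21839616 -0.19189718]
 [-0.07977556  0.07313217]]
far [-0.04434411  0.02523124]
near [-0.00478135 -0.09012992]
red [-0.02105739 -0.0398663 ]
stud [ 0.02913611 -0.17256095]
```

Run:
```python
from h import *
f=dict(np.load("pics/a_top.npz"))
cp=lambda u,v:(270+(u+.5)/4.4-.5,170+(v+.5)/3.75-.5)
A,B,C=[onz(f,cp(*p),.012) for p in((65,142),(535,32),(690,512))]
L=np.array([[-.083,-.145],[-.083,.145],[.263,.145]]);W=np.array([A,B,C])[:,:2]
l=L-L.mean(0);w=W-W.mean(0);rot=np.arctan2((l[:,0]*w[:,1]-l[:,1]*w[:,0]).sum(),(l*w).sum())
Rm=np.array([[np.cos(rot),-np.sin(rot)],[np.sin(rot),np.cos(rot)]]);t=W.mean(0)-Rm@L.mean(0)
print("yaw",rot,"hub",t,"res",(W-(L@Rm.T+t)).round(4).tolist())
for z in(.085,.07,.1): print([(Rm.T@(onz(f,cp(*p),z)[:2]-t)).round(4) for p in((312,103),(367,281))])
print("red",Rm.T@(onz(f,cp(349,198),.143)[:2]-t))
print("stud",Rm.T@(onz(f,cp(412,408),.045)[:2]-t))
for p in((258,210),(428,170)): print("brass end",Rm.T@(onz(f,cp(*p),.085)[:2]-t))
for p in((158,217),(513,135)): print("lug",Rm.T@(onz(f,cp(*p),.104)[:2]-t))
```

```text
yaw -2.905217856213216 hub [ 0.51210244 -0.08220872] res [[-0.0012, -0.0016], [-0.0005, -0.0002], [0.0017, 0.0017]]
[array([-0.0626,  0.0006]), array([ 0.0593, -0.0006])]
[array([-0.064 ,  0.0014]), array([0.0592, 0.0002])]
[array([-0.0612, -0.0002]), array([ 0.0595, -0.0014])]
red [0.00652632 0.00083325]
stud [0.14836495 0.00384303]
brass end [-0.00202068 -0.04746803]
brass end [-0.0025024   0.05197685]
lug [-0.01119965 -0.10285903]
lug [-0.01122448  0.10202038]
```

```bash
cat >> h.py <<'E'
yaw=-2.9052;hub=np.array([.5115,-.0826]) 
cy,sy=np.cos(yaw),np.sin(yaw)
hub=np.array([.51210,-.08221])+np.array([cy,sy])*(-.001)
def W(x,z,y=0.): # clamp coords (m) rel. hub axis -> world
    return np.array([hub[0]+cy*x-sy*y,hub[1]+sy*x+cy*y,.085+z])
def quat(s=1):
    X=np.array([0,0,-1.]);Z=s*np.array([-sy,cy,0]);return R.from_matrix(np.c_[X,np.cross(Z,X),Z]).as_quat()
HF=.011
def corner(a,r=.040):
    a=np.radians(a);zt=r*np.cos(a)+.0045*np.sin(a);xf=min(r*np.sin(a)-.0045*np.cos(a),.06*np.sin(a)-.010);return W(xf-HF,zt)
E
python3 - <<'E'
from h import *
from bench import env,kinematics,monitor,eyes
env.close_gripper(30)
c=[]
for s in(1,-1):
    q=kinematics.ik(W(-.045,.12),quat(s));print(s,q)
    if q is not None:c.append((abs(q[5]),s))
s=min(c)[1];print(s)
env.reach(W(-.045,.12),quat(s))
st=monitor.sense();print(st["clock"],st["position"],W(-.045,.12),st["joints"],st["finger_gap"])
for n in("scene","top","wrist"):
    f=eyes.grab_frame(n);cv2.imwrite(f"pics/b_{n}.png",f["frame"][...,::-1])
E
```

```text
1 [-3.36274935e-01  4.13247836e-01  1.42578140e+00 -4.44089210e-16
  1.30256342e+00  9.98128739e-01]
-1 [-3.36274935e-01  4.13247836e-01  1.42578140e+00 -4.44089210e-16
  1.30256342e+00 -2.14346391e+00]
1
2.775 [ 0.5567212  -0.07225703  0.20503038] [ 0.5568207  -0.07143693  0.205     ] [-3.37653823e-01  4.13207300e-01  1.42575966e+00 -2.01353579e-04
  1.30253053e+00  9.97759778e-01] 0.0029838516751557616
```

View pics/b_wrist.png

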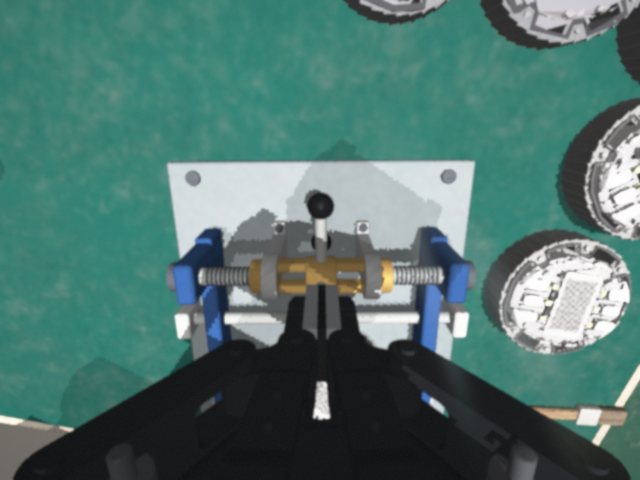

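View pics/b_scene.png

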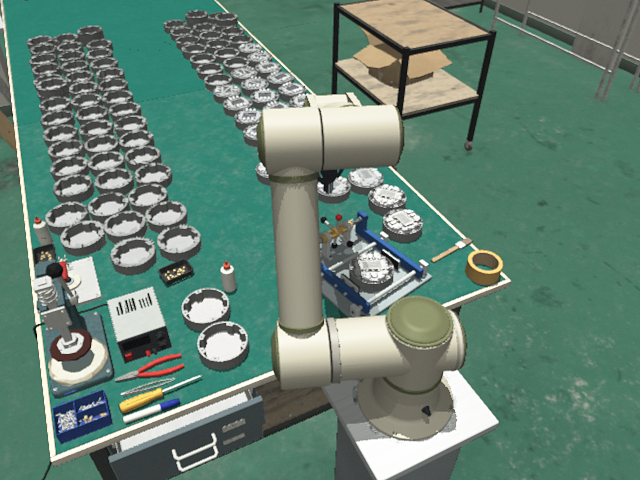

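```bash
cat >> h.py <<'E'
def push(env,monitor,a0,a1,xs,step=12):
    z0=corner(a0)[2]-.085
    env.movel(W(xs,z0),velocity=.15,guard=15) and print("HIT descending")
    log=[]
    n=max(2,int(np.ceil((a1-a0)/step))+1)
    for a in np.linspace(a0,a1,n):
        hit=env.movel(corner(a),velocity=.06,guard=35)
        s=monitor.sense();F=s["contact_force"];log.append((round(a),F.round(1).tolist()))
        if hit: print("GUARD");break
    print(log);return hit
def back(env,monitor,a1,xs,dz=.095):
    p=corner(a1);z=p[2]-.085
    d=np.array([cy,sy,0])*-.006
    env.movel(p+d,velocity=.08); q=p+d; q[2]=.085+dz; env.movel(q,velocity=.2); env.movel(W(xs,dz),velocity=.2)
E
python3 - <<'E'
from h import *
from bench import env,kinematics,monitor,eyes
if not push(env,monitor,5,65,-.045): back(env,monitor,65,-.066,.12)
print(monitor.sense()["clock"])
for n in("top","wrist"):
    f=eyes.grab_frame(n);cv2.imwrite(f"pics/c_{n}.png",f["frame"][...,::-1])
E
```

```text
[(5, [-0.2, -0.1, 0.4]), (17, [0.4, -0.4, -0.2]), (29, [3.1, 0.3, 0.4]), (41, [4.0, 0.2, 1.1]), (53, [3.4, -0.4, 2.3]), (65, [2.6, -0.5, 2.4])]
7.2167
```

View pics/c_wrist.png

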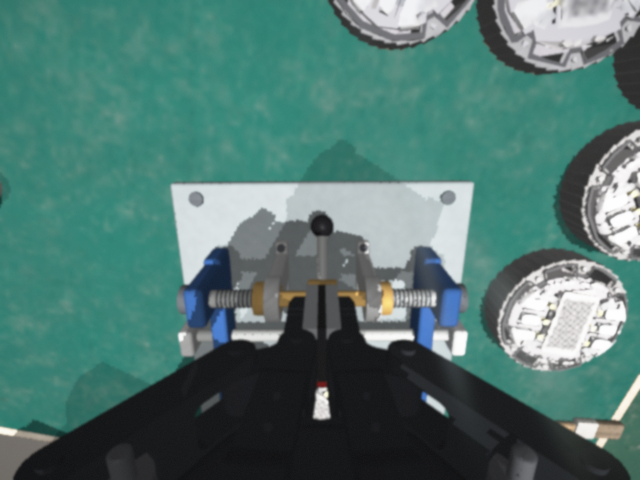

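Run:
```python
from h import *
from bench import env,kinematics,monitor,eyes
f=eyes.grab_frame("wrist")
print(monitor.sense()["position"])
for t in(30,50,60,65,70):
  print(t,[proj(f,W(.06*np.sin(np.radians(t+k)),.06*np.cos(np.radians(t+k)))).round(0).tolist() for k in(0,270,180)])
```

```text
[ 0.57637926 -0.06677412  0.20489767]
30 [[322.0, 374.0], [322.0, 255.0], [322.0, 245.0]]
50 [[322.0, 379.0], [322.0, 283.0], [322.0, 233.0]]
60 [[322.0, 378.0], [322.0, 299.0], [322.0, 229.0]]
65 [[322.0, 376.0], [322.0, 307.0], [322.0, 228.0]]
70 [[322.0, 374.0], [322.0, 315.0], [322.0, 228.0]]
```

Run:
```python
import cv2
f=cv2.imread("pics/c_top.png")[170:330,270:450]
cv2.imwrite("pics/crop2.png",cv2.resize(f,None,fx=4.4,fy=3.75,interpolation=cv2.INTER_CUBIC))
```

```text
(no output)
```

View pics/crop2.png

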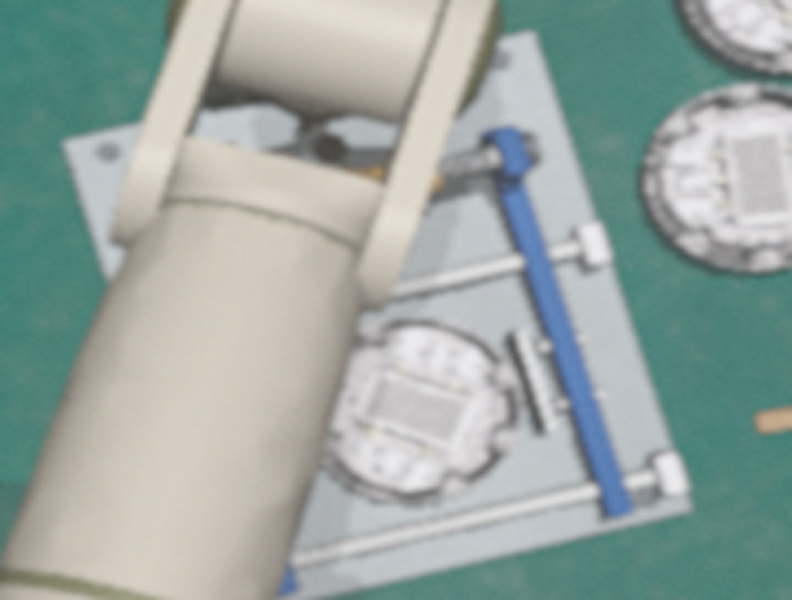

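Run:
```python
from h import *
from bench import env,kinematics,monitor,eyes
f=dict(np.load("pics/a_top.npz"))
p=onz(f,(270+330.5/4.4-.5,170+148.5/3.75-.5),.139);print("next ball clamp x",(p[:2]-hub)@[cy,sy])
if not push(env,monitor,-20,65,-.066): back(env,monitor,65,-.066,.12)
print(monitor.sense()["clock"])
for n in("top","wrist"):
    f=eyes.grab_frame(n);cv2.imwrite(f"pics/d_{n}.png",f["frame"][...,::-1])
f=cv2.imread("pics/d_top.png")[170:330,270:450]
cv2.imwrite("pics/crop3.png",cv2.resize(f,None,fx=4.4,fy=3.75,interpolation=cv2.INTER_CUBIC))
```

```text
next ball clamp x -0.02624193189934479
[(-20, [4.8, 1.6, 3.8]), (-9, [4.5, -0.2, 3.8]), (1, [1.8, -0.5, 1.5]), (12, [1.4, -0.3, 0.7]), (22, [2.4, 0.7, -0.1]), (33, [3.3, 0.7, -1.4]), (44, [4.6, 0.3, 1.2]), (54, [3.8, 0.5, 0.9]), (65, [3.1, 0.6, 1.6])]
12.4917
```

View pics/crop3.png

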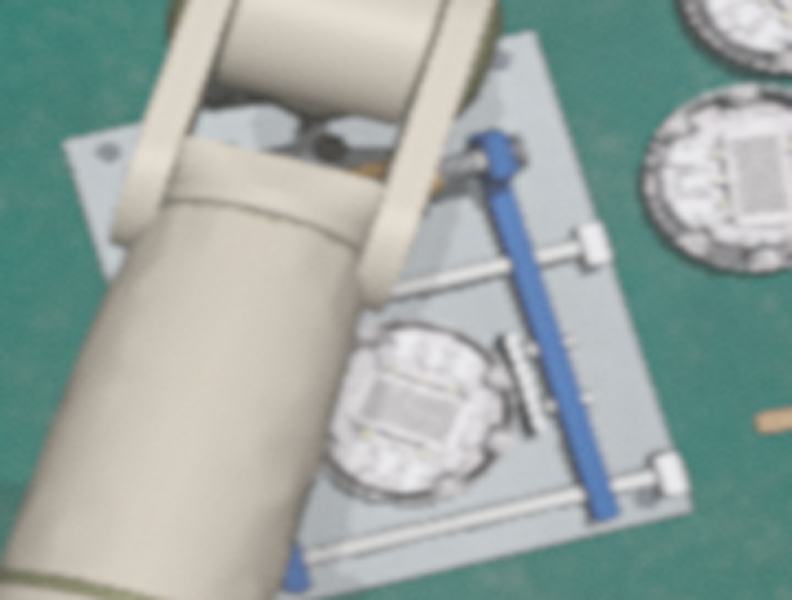

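View pics/d_wrist.png

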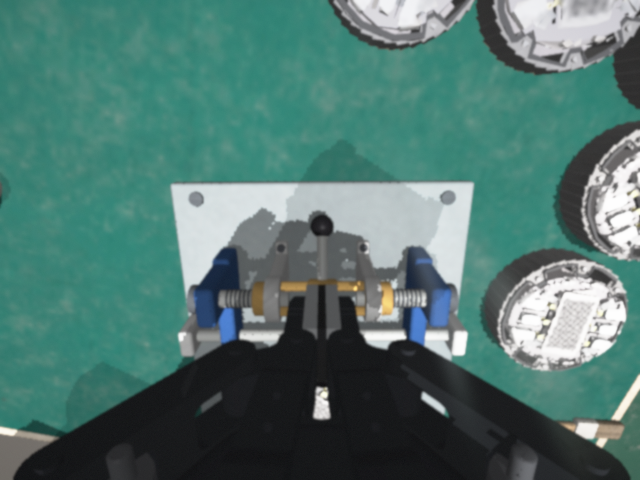

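Run:
```python
from h import *
from bench import env,kinematics,monitor,eyes
if not push(env,monitor,-20,20,-.066,8):
    back(env,monitor,20,-.066,.12)
    env.reach([.30,-.45,.25],quat(1))
print(monitor.sense()["clock"])
for n in("top","scene"):
    f=eyes.grab_frame(n);cv2.imwrite(f"pics/e_{n}.png",f["frame"][...,::-1]);np.savez(f"pics/e_{n}.npz",**f)
f=cv2.imread("pics/e_top.png")[170:330,270:450]
cv2.imwrite("pics/crop4.png",cv2.resize(f,None,fx=4.4,fy=3.75,interpolation=cv2.INTER_CUBIC))
```

```text
[(-20, [5.3, 1.0, 3.0]), (-12, [4.9, 0.1, 2.7]), (-4, [4.9, 0.3, 3.4]), (4, [3.4, 0.1, 2.8]), (12, [2.0, -0.5, 2.2]), (20, [2.3, -1.1, 0.7])]
18.275
```

View pics/crop4.png

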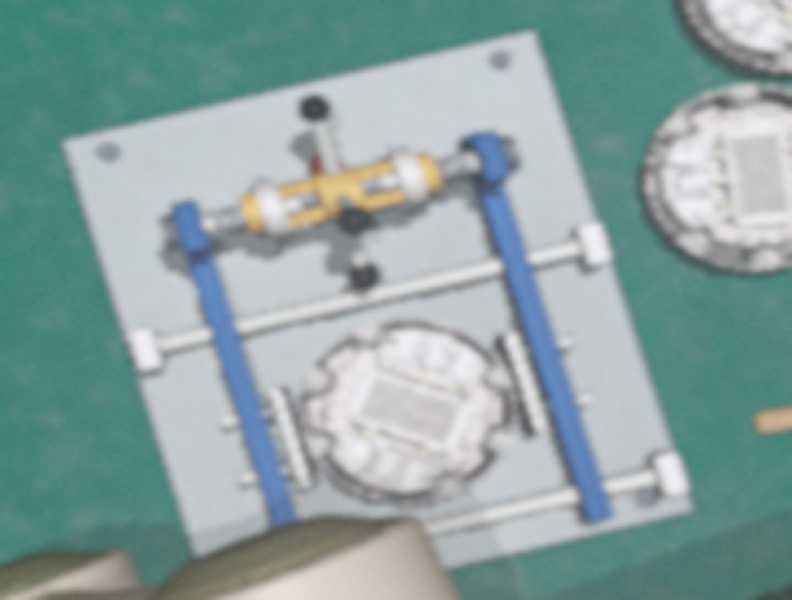

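View pics/e_scene.png

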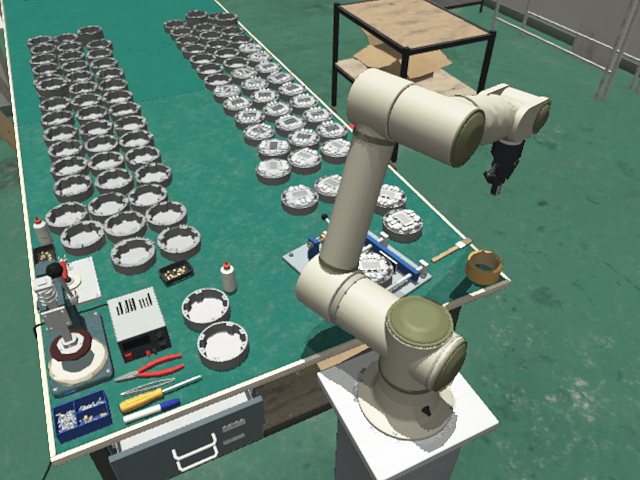

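Run:
```python
from h import *
from bench import env,kinematics,monitor,eyes
env.reach(W(-.03,.20),quat(-1))
f=eyes.grab_frame("wrist");cv2.imwrite("pics/g_wrist.png",f["frame"][...,::-1]);np.savez("pics/g_wrist.npz",**f)
print(monitor.sense()["clock"])
t=dict(np.load("pics/e_top.npz"))
cp=lambda u,v:(270+(u+.5)/4.4-.5,170+(v+.5)/3.75-.5)
for p,z in(((352,220),.143),((314,107),.105),((364,277),.065)):
    q=onz(t,cp(*p),z)[:2]-hub;print(q@[cy,sy],q@[-sy,cy])
```

```text
20.4
0.021468617357905853 -0.0013001894037639702
-0.056950739005878784 -8.597570826891433e-05
0.05708090296297525 -0.00047913925402342177
```

View pics/g_wrist.png

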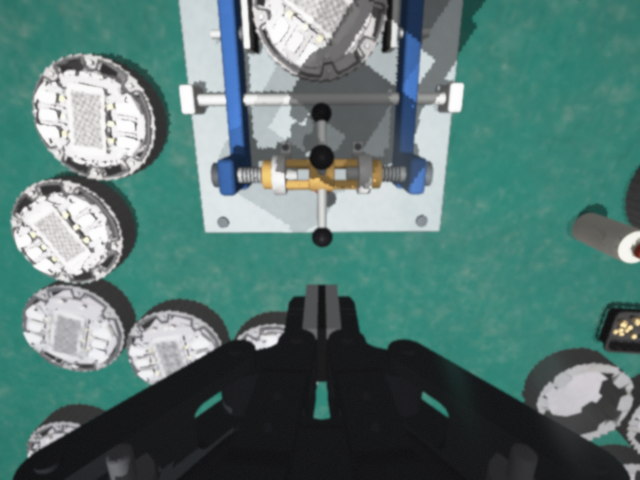

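Run:
```python
from h import *
from bench import env,kinematics,monitor,eyes
env.reach(W(.08,.17),quat(-1))
f=eyes.grab_frame("wrist");cv2.imwrite("pics/i_wrist.png",f["frame"][...,::-1]);np.savez("pics/i_wrist.npz",**f)
print(monitor.sense()["clock"],monitor.sense()["position"])
```

```text
20.9833 [ 0.43583418 -0.10109653  0.25548404]
```

View pics/i_wrist.png

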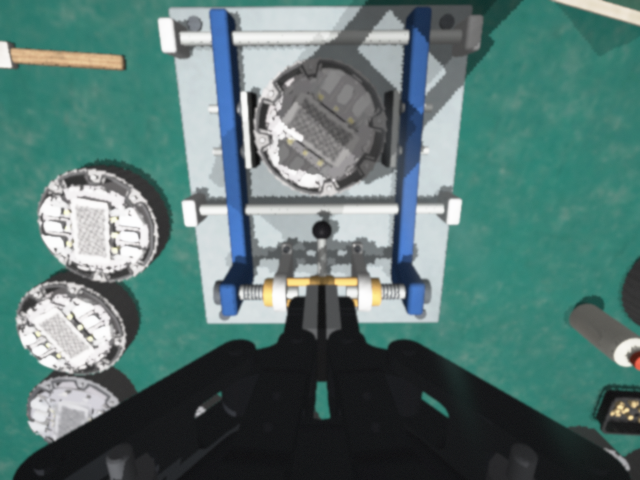

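Run:
```python
from h import *
f=dict(np.load("pics/i_wrist.npz"))
c=f["frame"][55:205,190:450]
cv2.imwrite("pics/i2.png",cv2.resize(c,None,fx=3,fy=3,interpolation=cv2.INTER_CUBIC)[...,::-1])
```

```text
(no output)
```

View pics/i2.png

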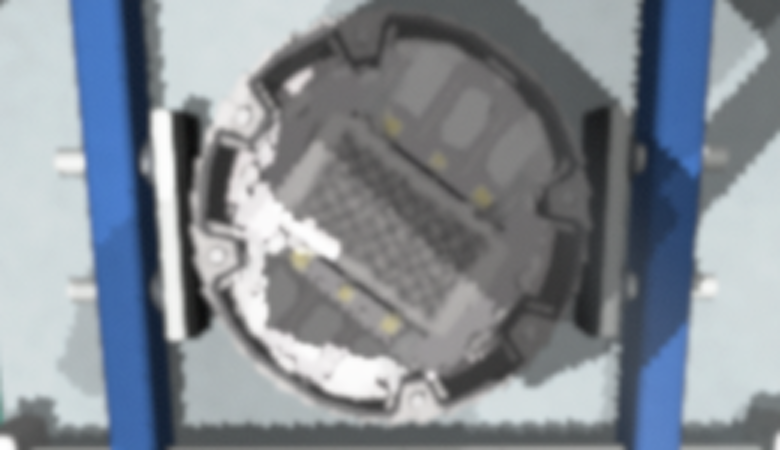

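Run:
```python
from h import *
from bench import env,kinematics,monitor,eyes,job
f=dict(np.load("pics/i_wrist.npz"))
Y=lambda u,v,z:(onz(f,(190+(u+.5)/3-.5,55+(v+.5)/3-.5),z)[:2]-hub)@[-sy,cy]
print("stud edges y",Y(197,210,.04),Y(588,210,.04))
env.reach([.30,-.45,.25],quat(1));env.hold(.3)
s=monitor.sense();print(s["clock"],s["contact_force"],s["finger_gap"])
t=eyes.grab_frame("top");cv2.imwrite("pics/k_top.png",t["frame"][...,::-1])
a=np.load("pics/e_top.npz")["frame"].astype(int);d=np.abs(a-t["frame"]).max(2)
print("changed px in clamp",(d[175:300,285:430]>25).sum())
```

```text
stud edges y 0.06343779326552922 -0.062039252452517464
23.3667 [ 0.31752358  0.5472424  -0.66576588] 0.0021380047255240213
changed px in clamp 0
```

View pics/k_top.png

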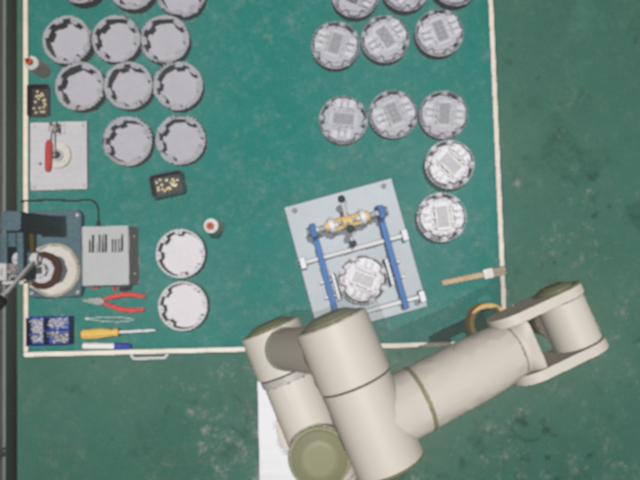

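Measured in the last wrist view, the stud is centred to about 1 mm. The bottle, tray and brush are where they started, and the arm is clear, so I'm handing in.

```bash
python3 -c "
from bench import job
print(job.hand_in())"
```

```text
the job is handed in; nothing more can be done
None
```

The stud is clamped and I handed the job in at about 23 s, with the arm clear and touching nothing.

**What I did:** With the fingers shut, I pushed the top spoke over towards the stud three times, using three successive spokes. The force on the tool was about 6 N when sampled during the pushes, and no force guard tripped.

**Last checks:**
- **Turnbuckle:** the upper ball in the top view puts it at about 3.5 rad, good to about 0.07 rad. The lugs had moved in about 15–17 mm each; 17 mm was expected.
- **Pads:** both touch the stud, which is centred to about 1 mm, so each should be pressed back about 5 mm. I worked that out from the angle and the centring, and could not read the pads directly. The stud looked flat on the plate.
- **Bench:** the clamp did not change between the last two top views. The bottle, tray and brush look unmoved.

No check failed. The only disagreement was 1–2 mm in the camera measurements, within the calibration.

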